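# Stack spacer and washer on the pulley arbor

### The arm

A 6-joint arm with a two-finger parallel gripper is mounted at the origin on a cart in front of the work surface, level with it; the furniture and walls round the work are solid. World frame = base frame: x ahead of the robot, y to its left, z up, the work surface at z = 0. Lengths are in m, angles in rad, forces in N, time in s.
With the tool pointing down it reaches from about 0.325 to 0.775 m from the base axis. Payload 5.5 kg.
Tool frame: the origin (TCP) lies between the finger pads; the fingertips stand 14 mm ahead of it and the grasp point (between the pads) lies 5 mm behind it; z points along the fingers, y is the direction in which the jaws open and shut (so a half turn about z gives the same grasp; the last joint's range is limited). The gripper opens to 88 mm and grips with 3 to 60 N. Pads are 20 mm wide; open, the fingers measure 115 mm over their backs; the gripper's body (75 mm by 178 mm) begins 61 mm behind the grasp point.
Start: joints at [-0.057, 0.091, 1.231, -0, 1.82, -0.057], TCP at [0.6, -0, 0.237] pointing down, gripper open.
Joint ranges: [-2.87, 2.87], [-0.86, 2.18], [0.17, 2.46], [-1.51, 4.65], [0.06, 2.69], [-2.65, 2.65]. Speed limits (rad/s): [2.57, 2.57, 3.01, 3.14, 3.14, 3.14].

### API

Orientations are given as [roll, pitch, yaw] about the fixed x, y, z axes, in that order (R = Rz(yaw) Ry(pitch) Rx(roll)).
In Python, from rig import arm gives the robot as it stands. The module is installed in compiled form; this text tells all that it offers.
- The arm moves only by the shell command python3 -m pendant 'ROWS' [OPENING] [FORCE]. ROWS is JSON, a list of rows, each an object with "linear": the shift along the world's x, y, z in units of 40 mm (1.0 is 40 mm), a list of three; "rotation": the turn, a rotation vector about the world's x, y, z in units of 5 degrees (1.0 is 5 degrees), a list of three. In form: [{"linear": [tx, ty, tz], "rotation": [rx, ry, rz]}, ...]. A call has 1 to 8 rows; each row is the pose to reach, as a shift and turn from the pose commanded when the call began; what a row does not reach only later rows make up. A row lasts 1/10 s, in which the tool goes at most 50 mm and 8.59 degrees, less where a joint would pass 70% of its speed; a pose out of reach is approached as far as the arm can. A call with a gripper value outside its range is refused whole. OPENING is the closure in counts, from 0 (fully open) to 255 (shut), set as the call begins (- or left out, the last holds). The fingers move at their own pace and stop on an object; FORCE is the grip in N (left out, the last holds). Time passes only in rows, so rows that repeat a pose let the fingers close. It gives the time, the measured TCP pose, the force and the opening at its end, in the units of the state.
- arm.state(): the state, without advancing time (a new reading comes with each control period).
- arm.snapshot(name): name is "scene" or "side" or "wrist"; returns a dict with "pixels" (400x640x3 uint8, red, green, blue), "vfov" (degrees; the focal length in pixels is half the picture's height over the tangent of half this angle, whatever the lens; pixels are square), "cx", "cy" (the principal point, pixels), "k1" (the pictures are not rectified: a ray, as slopes to the right and down, at radius r is drawn at 1 + k1 r^2 times it, then the intrinsics apply), "extrinsics" (4x4, takes a point from camera to world coordinates). Camera axes: x right, y down, z forward; pixel columns grow to the right and rows downward; lengths in m; the calibration is good to about 2 mm. A picture is of the moment at which its call begins. There is no depth.
- arm.finish_job(): hands the job in, once; it reports no verdict.
The state is a dict: "time": time; "qpos": joint angles; "dq": joint speeds; "joint_torque": joint torques, N m; "tool_pos": TCP position; "tool_rot": TCP orientation; "ft_force": force on the tool from outside, world axes, zero at the start; "wrist_torque": the same for the moment, N m; "opening": opening from 0.0 (shut) to 1.0 (fully open).
Only numpy, scipy, OpenCV 4.12 (cv2) and the standard library are available. Lean on these libraries where they do the work, as an engineer would, in place of code of your own. Each camera call takes 0.05 s, during which the arm holds its last target.

### The job

Get the pulley arbor ready for its nut: put the brass spacer over the upright shaft so that it sits down on the pulley's bearing, then put the wide steel washer over the shaft so that it lies flat on top of the spacer. The blue plastic spacer belongs to another job, so leave it lying where it is.

Things in the scene. Friction and masses are not known exactly. Their poses are not given: they have to be found in the camera images.
- arbor_seat (a point): The seat on the arbor: centre of the flat top of the pulley's bearing, about 50 mm above the bench; z up along the shaft. The arbor is fixed to the bench: a grey round foot (110 mm across, 12 mm thick), an aluminium V-belt pulley (72 mm across, its top face 3 mm below the seat), a dark bearing face (48 mm across) and an upright plain steel shaft 18 mm in diameter that rises 64 mm above the seat; the last 10 mm taper to a 6 mm wide tip. The pulley does not turn.
- brass_spacer: Brass spacer: a ring 46 mm outside, 28 mm bore, 26 mm high, about 0.15 kg. Origin: centre of the underside; z up along the ring's axis. Lies flat on the bench, free.
- steel_washer: Thick bright steel washer: a ring 56 mm outside, 28 mm bore, 12 mm thick, about 0.12 kg. Origin: centre of the underside; z up along the ring's axis. Lies flat on the bench, free.
- blue_spacer: Blue plastic spacer, not needed: a ring 46 mm outside, 28 mm bore, 26 mm high, the same shape as the brass one. Origin: centre of the underside; z up along the ring's axis. Lies flat on the bench, free.
Mind the look-alikes: they are no part of the job. Several things look just like the brass_spacer: the one meant starts farthest to the robot's left.

How it is judged:
On the way, in this order (a step that is already met when the one before it is completed fails the run):
1. the brass spacer sits on the bearing, round the shaft (horizontal distance between brass_spacer and arbor_seat below 0.01 m and z of brass_spacer in the frame of arbor_seat between -0.005 and 0.005 m and angle between the z axis of brass_spacer and the z axis of arbor_seat, either way round below 0.17 rad), for 0.2 s.
2. the steel washer lies on the brass spacer, round the shaft (all of step 1 and horizontal distance between steel_washer and arbor_seat below 0.01 m and z of steel_washer in the frame of arbor_seat between 0.021 and 0.031 m and angle between the z axis of steel_washer and the z axis of arbor_seat, either way round below 0.17 rad), for 0.2 s.
At the end, for the whole second after the job is handed in: The brass spacer is round the shaft and flat on the bearing (underside within 5 mm of the seat), the steel washer is round the shaft and flat on top of it (underside within 5 mm of 26 mm above the seat), both within 10 mm of the shaft's axis and 10 degrees of level, released and at rest (all of step 2 and linear speed of each of brass_spacer, steel_washer below 0.03 m/s); the robot touches nothing.
It fails at once if the blue plastic spacer is moved more than 30 mm (distance of blue_spacer from where it was at the start of the episode above 0.03 m).
It also fails if it takes over 58 s, if anything falls off the work surface, if the arm or the gripper's body presses on something with over 40 N, if the wrist force passes 120 N, or if a joint passes its speed limit or range.

## Working session

There is one attempt and no reset: what is moved stays moved. The work goes in short steps, Python scripts to look and compute and a shell command to move; the robot and the scene stay as the last step left them, time stands still between calls to the robot, and variables do not carry over. Pictures are saved under pics/ and viewed, and the job is handed in when it is done.

```bash
mkdir -p pics
cat > h.py <<'E'
import numpy as np, cv2
from rig import arm
def snap(n,f):
    s=arm.snapshot(n); cv2.imwrite('pics/'+f,cv2.cvtColor(s['pixels'],cv2.COLOR_RGB2BGR)); np.save('pics/'+f[:-4]+'.npy',s,allow_pickle=True); return s
def load(f): return np.load('pics/'+f+'.npy',allow_pickle=True).item()
def K(s):
    f=200/np.tan(np.radians(s['vfov'])/2); return f
def ray(s,u,v):
    f=K(s); d=np.array([(u-s['cx'])/f,(v-s['cy'])/f]); r=d.copy()
    for _ in range(30): r=d/(1+s['k1']*(r@r))
    E=np.array(s['extrinsics']); return E[:3,3],E[:3,:3]@np.array([r[0],r[1],1])
def onz(s,u,v,z):
    o,d=ray(s,u,v); return o+d*(z-o[2])/d[2]
def proj(s,p):
    E=np.array(s['extrinsics']); c=E[:3,:3].T@(np.array(p)-E[:3,3]); r=c[:2]/c[2]; r=r*(1+s['k1']*(r@r)); return r*K(s)+[s['cx'],s['cy']]
E
python3 - <<'E'
from h import *
for n in ['scene','side','wrist']:
    s=snap(n,n+'0.png'); print(n,s['vfov'],s['k1'],np.round(s['extrinsics'],3).tolist())
print(arm.state())
E
```

```text
scene 47.235583849464255 -0.03708426470868426 [[0.854, -0.31, 0.418, 0.11], [-0.52, -0.536, 0.665, -0.741], [0.017, -0.785, -0.619, 0.681], [0.0, 0.0, 0.0, 1.0]]
side 45.687692488901725 -0.09248319415666598 [[0.93, -0.234, 0.283, 0.259], [-0.367, -0.621, 0.693, -0.715], [0.013, -0.748, -0.663, 0.711], [0.0, 0.0, 0.0, 1.0]]
wrist 66.7565456529992 -0.055095508216049006 [[1.0, 0.001, -0.001, 0.6], [0.0, -0.963, -0.268, 0.074], [-0.002, 0.268, -0.963, 0.384], [0.0, 0.0, 0.0, 1.0]]
{'time': 0.15, 'qpos': array([-5.66532667e-02,  9.17004832e-02,  1.23160368e+00, -1.47995384e-05,
        1.81979635e+00, -5.67076314e-02]), 'dq': array([-0.00036386, -0.00222058, -0.00335822,  0.00048209,  0.00115413,
       -0.00033486]), 'joint_torque': array([ 1.35033202e-03, -4.47044814e+01, -4.06907630e+01,  6.99103042e-02,
        2.74600578e-02, -1.16549641e-04]), 'tool_pos': array([5.99798561e-01, 3.28693884e-05, 2.35761037e-01]), 'tool_rot': array([-3.14008640e+00, -7.11357622e-05,  1.57084700e+00]), 'ft_force': array([-0.30676031,  0.36402887,  0.3375432 ]), 'wrist_torque': array([ 6.29299358e-05, -8.65436183e-03,  2.92973035e-03]), 'opening': 0.998279185973334}
```

View pics/scene0.png

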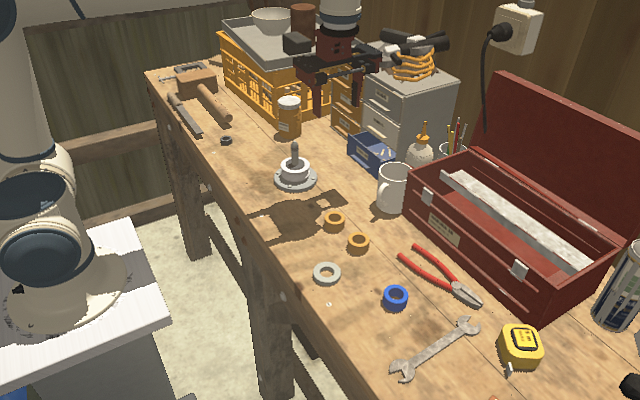

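View pics/side0.png

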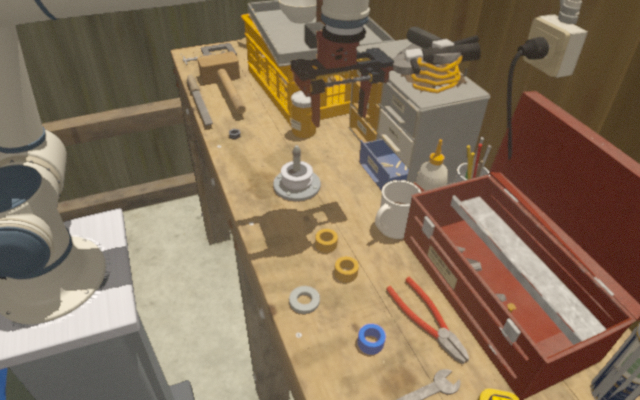

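View pics/wrist0.png

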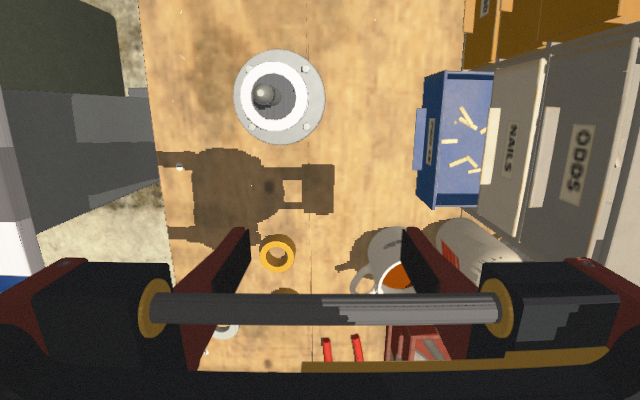

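Scene picture: brass-like rings are at (334,221) and (358,243). The washer is at (327,273), the blue spacer at (396,297) and the arbor at (295,165). Side picture: the same rings are at (326,239) and (346,267), the washer at (304,299). Next I'll measure them by mask.

```bash
cat > m.py <<'E'
from h import *
def comps(s,roi,lo,hi,amin=60):
    x0,y0,x1,y1=roi; hsv=cv2.cvtColor(np.ascontiguousarray(s['pixels'][y0:y1,x0:x1]),cv2.COLOR_RGB2HSV)
    m=cv2.inRange(hsv,lo,hi); m=cv2.morphologyEx(m,cv2.MORPH_OPEN,np.ones((2,2),np.uint8)); out=[]
    for c in cv2.findContours(m,cv2.RETR_EXTERNAL,cv2.CHAIN_APPROX_NONE)[0]:
        if cv2.contourArea(c)>amin:
            out.append((c[:,0,:]+[x0,y0],cv2.contourArea(c)))
    return out
E
python3 - <<'E'
from m import *
for n,rois in [('scene',[(310,200,380,260),(305,255,350,290),(370,275,420,315),(260,130,330,195)]),('side',[(305,225,370,285),(280,280,330,320),(350,315,395,360),(260,140,330,205)])]:
    s=load(n+'0')
    for r,(lo,hi),z in zip(rois,[((10,150,90),(30,255,255)),((0,0,120),(180,70,255)),((100,120,50),(130,255,255)),((0,0,90),(180,60,255))],[.026,.012,.026,.05]):
        for c,a in comps(s,r,lo,hi):
            h=cv2.boundingRect(c); e=cv2.fitEllipse(cv2.convexHull(c)); print(n,h,a,np.round(e[0],1),'z0',np.round(onz(s,*e[0],0),3)[:2],'zhalf',np.round(onz(s,*e[0],z/2),4)[:2])
    im=cv2.cvtColor(s['pixels'],cv2.COLOR_RGB2BGR)
    a,b=((270,130),(430,320)) if n=='scene' else ((260,140),(400,360))
    cv2.imwrite('pics/crop_%s.png'%n,cv2.resize(im[a[1]:b[1],a[0]:b[0]],None,fx=2.7,fy=2.7,interpolation=cv2.INTER_CUBIC))
E
```

```text
scene (314, 263, 28, 21) 442.5 [327.7 272.7] z0 [ 0.448 -0.222] zhalf [ 0.4453 -0.2263]
scene (385, 286, 24, 19) 328.0 [396.7 295. ] z0 [ 0.532 -0.336] zhalf [ 0.5235 -0.3442]
scene (275, 152, 43, 42) 1152.5 [295.4 174.1] z0 [0.554 0.107] zhalf [0.5376 0.0755]
side (336, 258, 23, 20) 325.5 [347.3 267.6] z0 [ 0.552 -0.178] zhalf [ 0.5464 -0.1874]
side (317, 230, 21, 19) 268.5 [327.7 239.1] z0 [ 0.546 -0.093] zhalf [ 0.5406 -0.1039]
side (290, 286, 31, 29) 636.5 [305.1 299.8] z0 [ 0.447 -0.22 ] zhalf [ 0.4457 -0.2245]
side (360, 326, 26, 22) 419.0 [372.5 336.7] z0 [ 0.528 -0.335] zhalf [ 0.523  -0.3422]
side (274, 146, 48, 56) 1459.0 [299.8 174.6] z0 [0.566 0.129] zhalf [0.5556 0.0998]
```

View pics/crop_scene.png

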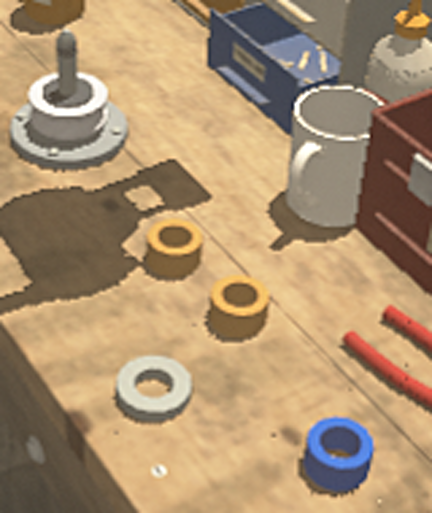

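View pics/crop_side.png

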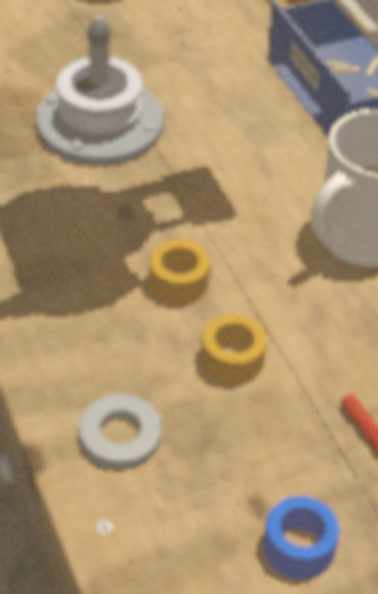

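The brass spacer to take is the left-hand one (larger y), at scene (334,221), about (0.54,-0.10). The other ring is near y=-0.187, so it is the look-alike; the crop confirms the choice. Next I'll measure the arbor and spacer in the wrist view.

Run:
```python
from m import *
s=load('wrist0'); im=cv2.cvtColor(s['pixels'],cv2.COLOR_RGB2BGR)
for nm,r,lo,hi,z in [('white pulley',(225,40,335,150),(0,0,225),(180,40,255),.047),('foot',(225,40,335,150),(0,0,60),(180,45,255),.012),('brass',(245,230,310,280),(10,170,140),(30,255,255),.026)]:
    for c,a in comps(s,r,lo,hi):
        P=np.array([onz(s,*p,z)[:2] for p in cv2.convexHull(c)[:,0,:].astype(float)]).astype(np.float32)
        (ec,ax,an)=cv2.fitEllipse(P); print(nm,cv2.boundingRect(c),a,np.round(ec,4),np.round(ax,4),np.round(np.array(cv2.minEnclosingCircle(P)[0]),4))
# tip from three views
cv2.imwrite('pics/wc.png',cv2.resize(im[40:290,225:335],None,fx=2.4,fy=2.4))
for n,x,y in [('scene',280,135),('side',280,140)]:
    q=load(n+'0'); cv2.imwrite('pics/t_%s.png'%n,cv2.resize(cv2.cvtColor(q['pixels'],cv2.COLOR_RGB2BGR)[y:y+60,x-10:x+50],None,fx=8,fy=8,interpolation=cv2.INTER_NEAREST))
a=cv2.imread('pics/t_scene.png');b=cv2.imread('pics/t_side.png'); cv2.imwrite('pics/t.png',cv2.resize(np.hstack([a,b]),(800,400)))
```

```text
white pulley (241, 63, 69, 69) 3624.5 [0.5454 0.0911] [0.0707 0.0752] [0.545  0.0928]
foot (234, 50, 92, 96) 6758.0 [0.5461 0.0902] [0.1078 0.108 ] [0.546  0.0902]
brass (261, 242, 35, 31) 800.5 [ 0.5384 -0.1057] [0.0435 0.0469] [ 0.5392 -0.1051]
```

View pics/wc.png

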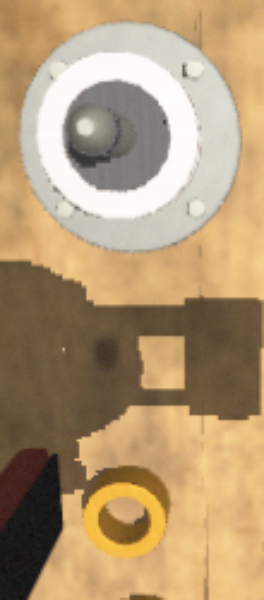

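View pics/t.png

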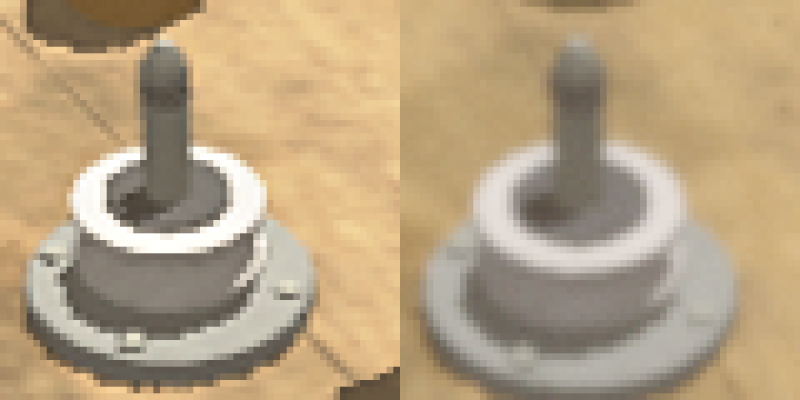

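Run:
```python
from h import *
s=load('scene0');d=load('side0');w=load('wrist0')
print('tip',proj(s,(.546,.0905,.114)),proj(d,(.546,.0905,.114)),proj(w,(.546,.0905,.114)),' seen scene 294.4,141; side',270+170/6.67+0,140+38/6.67,'wrist ~',225+85/2.4,40+127/2.4)
print('mug base',[np.round(onz(s,u,v,0),3) for u,v in [(378,205),(392,213),(404,208)]],'handle',onz(s,378,200,.04))
print('mug rim w/ z=.09',[np.round(onz(s,u,v,.09),3) for u,v in [(378,172),(408,170),(392,180),(392,164)]])
```

```text
tip [294.67598121 139.34497531] [296.94290705 146.00694267] [261.81474011  93.37256766]  seen scene 294.4,141; side 295.4872563718141 145.69715142428785 wrist ~ 260.4166666666667 92.91666666666667
mug base [array([ 0.662, -0.101,  0.   ]), array([ 0.673, -0.141,  0.   ]), array([ 0.709, -0.14 ,  0.   ])] handle [ 0.64070226 -0.12400072  0.04      ]
mug rim w/ z=.09 [array([ 0.66 , -0.091,  0.09 ]), array([ 0.724, -0.119,  0.09 ]), array([ 0.668, -0.131,  0.09 ]), array([ 0.707, -0.081,  0.09 ])]
```

```bash
python3 -m pendant '[{"linear":[-0.5,-0.9,-0.6],"rotation":[0,0,0]},{"linear":[-1.0,-1.75,-1.4],"rotation":[0,0,0]},{"linear":[-1.52,-2.62,-2.4],"rotation":[0,0,0]},{"linear":[-1.52,-2.62,-3.3],"rotation":[0,0,0]},{"linear":[-1.52,-2.62,-3.3],"rotation":[0,0,0]},{"linear":[-1.52,-2.62,-3.3],"rotation":[0,0,0]}]' 0 && python3 -c "
from h import *
snap('wrist','w1.png');snap('scene','s1.png');print(arm.state()['tool_pos'])"
```

```text
time: 0.75
tool_pos: [0.539, -0.1045, 0.1048]
tool_rot: [-3.14, -0.001, 1.571]
ft_force: [0.1, -0.2, 0.6]
opening: 0.997
[ 0.54084512 -0.10445202  0.10758826]
```

View pics/w1.png

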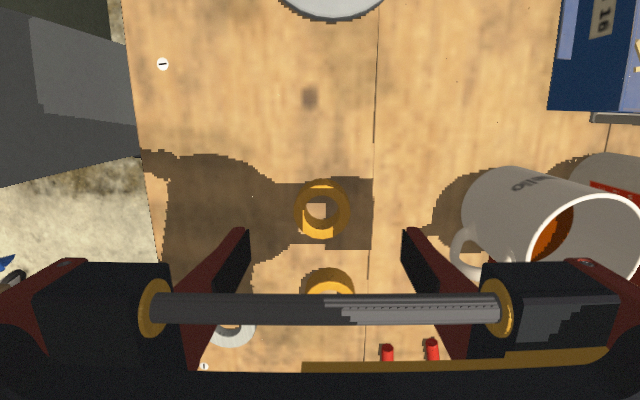

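View pics/s1.png

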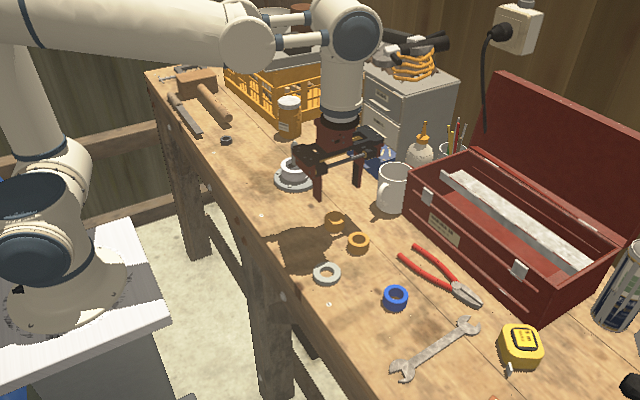

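Run:
```python
from m import *
w=load('w1'); s=load('s1')
print('ring center z.026',onz(w,321,210,.026), 'TCP axis @z.026 px',proj(w,(.539,-.1045,.026)),np.round(w['extrinsics'],3)[:3,3],'TCP tip scene',proj(s,(.54,-.1045,.094)))
print('mug rim',onz(w,528,230,.09))
for c,a in comps(w,(285,170,360,250),(8,140,60),(32,255,255)):
    print(cv2.boundingRect(c),a)
```

```text
ring center z.026 [ 0.53579728 -0.10386992  0.026     ] TCP axis @z.026 px [325.08549568 210.76638244] [ 0.539 -0.031  0.253] TCP tip scene [336.43382211 190.01362494]
mug rim [ 0.65858026 -0.09576724  0.09      ]
(294, 180, 58, 61) 2669.0
```

```bash
python3 -m pendant '[{"linear":[-0.05,0,-0.9],"rotation":[0,0,0]},{"linear":[-0.05,0,-1.6],"rotation":[0,0,0]},{"linear":[-0.05,0,-2.0],"rotation":[0,0,0]},{"linear":[-0.05,0,-2.15],"rotation":[0,0,0]},{"linear":[-0.05,0,-2.15],"rotation":[0,0,0]},{"linear":[-0.05,0,-2.15],"rotation":[0,0,0]}]' 0 && python3 -m pendant '[{"linear":[0,0,0],"rotation":[0,0,0]},{"linear":[0,0,0],"rotation":[0,0,0]},{"linear":[0,0,0],"rotation":[0,0,0]},{"linear":[0,0,0],"rotation":[0,0,0]},{"linear":[0,0,0],"rotation":[0,0,0]},{"linear":[0,0,0],"rotation":[0,0,0]},{"linear":[0,0,0],"rotation":[0,0,0]}]' 255 30
```

```text
time: 1.45
tool_pos: [0.5385, -0.1049, 0.0206]
tool_rot: [3.139, 0.001, 1.571]
ft_force: [0.8, 0.7, 1.2]
opening: 1.002
time: 2.15
tool_pos: [0.5371, -0.1048, 0.0187]
tool_rot: [-3.141, 0.0, 1.571]
ft_force: [-1.1, 0.3, 1.4]
opening: 0.523
```

```bash
python3 -m pendant '[{"linear":[0,0,0.8],"rotation":[0,0,0]},{"linear":[0,0,1.8],"rotation":[0,0,0]},{"linear":[0,0,2.8],"rotation":[0,0,0]},{"linear":[0.05,0.6,3.5],"rotation":[0,0,0]},{"linear":[0.1,1.6,3.5],"rotation":[0,0,0]},{"linear":[0.15,2.6,3.5],"rotation":[0,0,0]},{"linear":[0.22,3.6,3.5],"rotation":[0,0,0]},{"linear":[0.22,4.4,3.5],"rotation":[0,0,0]}]' && python3 -m pendant '[{"linear":[0,0.49,0],"rotation":[0,0,0]},{"linear":[0,0.49,0],"rotation":[0,0,0]},{"linear":[0,0.49,0],"rotation":[0,0,0]},{"linear":[0,0.49,0],"rotation":[0,0,0]}]' && python3 -c "
from h import *
snap('wrist','w2.png');snap('scene','s2.png');snap('side','d2.png');print(arm.state()['tool_pos'])
a=cv2.imread('pics/s2.png')[80:220,230:370];b=cv2.imread('pics/d2.png')[80:220,230:370]
cv2.imwrite('pics/c2.png',cv2.resize(np.hstack([a,b]),(800,400),interpolation=cv2.INTER_CUBIC))"
```

```text
time: 2.95
tool_pos: [0.5458, 0.0733, 0.1582]
tool_rot: [-3.141, -0.0, 1.572]
ft_force: [-0.5, 0.0, -1.2]
opening: 0.524
time: 3.35
tool_pos: [0.546, 0.0898, 0.1584]
tool_rot: [-3.141, 0.001, 1.57]
ft_force: [0.1, 0.7, -1.7]
opening: 0.522
[0.54611108 0.08975246 0.15861374]
```

View pics/w2.png

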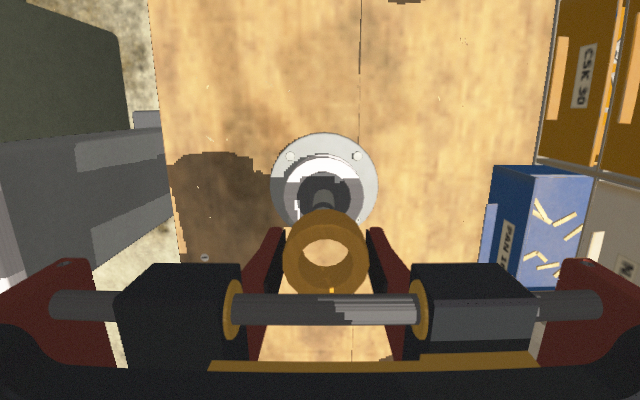

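View pics/c2.png

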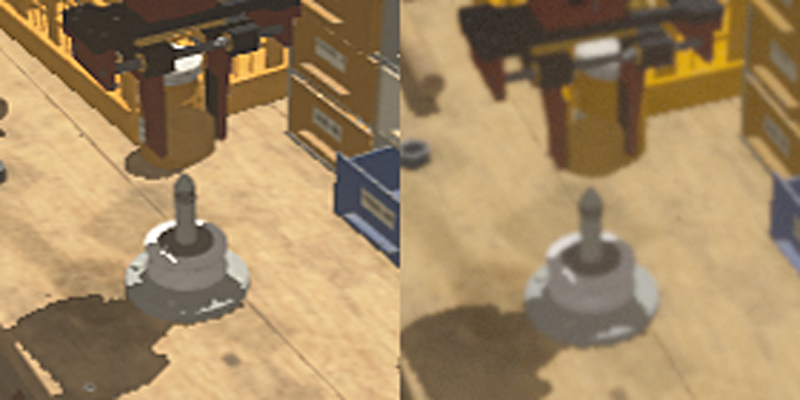

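The spacer is held level above the shaft: in the wrist view the ring is at about (325,250), and the foot and pulley are behind it at (324,185). I'll check its lateral offset from the axis.

Run:
```python
from m import *
w=load('w2'); 
for c,a in comps(w,(270,200,385,292),(8,120,40),(32,255,255),500):
    x=c[:,0].astype(float);print(cv2.boundingRect(c),a)
    # bottom/top rays
    for u,v in [(325,c[:,1].min())]: print(onz(w,u,v,.166))
im=cv2.cvtColor(w['pixels'],cv2.COLOR_RGB2BGR)
cv2.imwrite('pics/c2w.png',cv2.resize(im[120:300,250:400],None,fx=3.3,fy=3.3,interpolation=cv2.INTER_CUBIC))
for z in (.166,.140):print(z,[proj(w,(.546,.0905+d,z)).round(1).tolist() for d in (-.023,-.014,0,.014,.023)])
# foot far rim
for c,a in comps(w,(265,125,385,240),(0,0,60),(180,45,255),500):
    P=np.array([onz(w,*p,.012)[:2] for p in c.astype(float) if p[1]<190],np.float32)
    P=cv2.convexHull(P)[:,0]
    A=np.c_[2*P,np.ones(len(P))];r=np.linalg.lstsq(A,(P**2).sum(1),rcond=None)[0];print('foot',r[:2],np.sqrt(r[2]+r[0]**2+r[1]**2))
```

```text
(283, 210, 88, 82) 5837.0
[0.54618158 0.11826664 0.166     ]
0.166 [[324.8, 300.5], [324.7, 285.7], [324.7, 261.7], [324.7, 236.3], [324.6, 219.3]]
0.14 [[324.8, 275.5], [324.8, 262.3], [324.8, 241.1], [324.8, 218.8], [324.7, 203.9]]
foot [0.54541328 0.09133618] 0.05379838251643492
```

View pics/c2w.png

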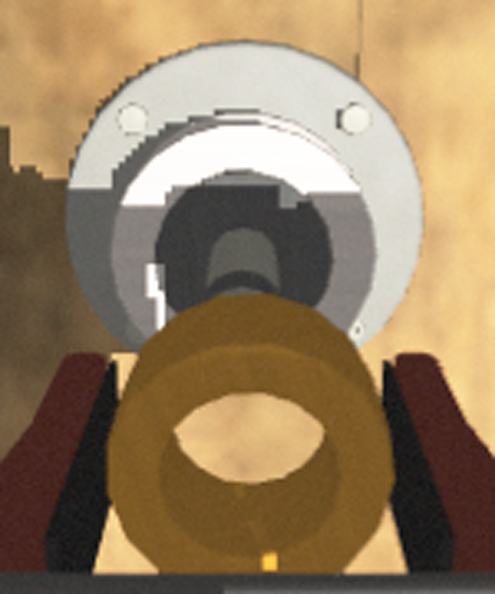

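```bash
python3 -m pendant '[{"linear":[-0.02,0.07,0],"rotation":[0,0,0]},{"linear":[-0.02,0.07,-0.4],"rotation":[0,0,0]},{"linear":[-0.02,0.07,-0.75],"rotation":[0,0,0]},{"linear":[-0.02,0.07,-1.05],"rotation":[0,0,0]},{"linear":[-0.02,0.07,-1.05],"rotation":[0,0,0]},{"linear":[-0.02,0.07,-1.05],"rotation":[0,0,0]}]' && python3 -c "
from h import *
snap('wrist','w3.png');snap('scene','s3.png');snap('side','d3.png');print(arm.state()['ft_force'])
a=cv2.imread('pics/s3.png')[80:220,230:370];b=cv2.imread('pics/d3.png')[80:220,230:370];c=cv2.imread('pics/w3.png')[170:310,255:395]
cv2.imwrite('pics/c3.png',cv2.resize(np.hstack([a,b,c]),(798,266),interpolation=cv2.INTER_CUBIC))"
```

```text
time: 4.1
tool_pos: [0.5448, 0.0936, 0.1158]
tool_rot: [-3.14, 0.0, 1.571]
ft_force: [0.1, 0.3, -0.5]
opening: 0.521
[-0.13639062  0.08755704 -0.8869421 ]
```

View pics/c3.png

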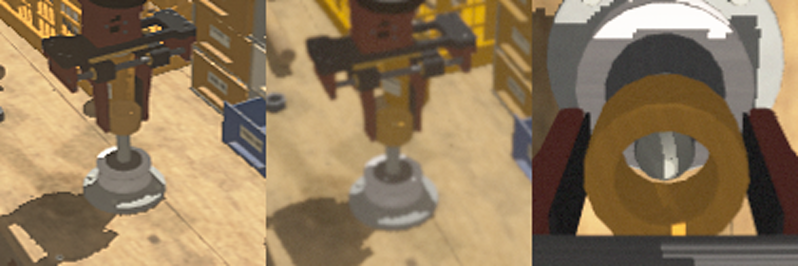

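The tip has entered the bore and is centred (crop, right panel), with no contact force. I'll lower the spacer.

```bash
python3 -m pendant '[{"linear":[0,0,-0.3],"rotation":[0,0,0]},{"linear":[0,0,-0.65],"rotation":[0,0,0]},{"linear":[0,0,-0.95],"rotation":[0,0,0]},{"linear":[0,0,-1.1],"rotation":[0,0,0]},{"linear":[0,0,-1.17],"rotation":[0,0,0]},{"linear":[0,0,-1.17],"rotation":[0,0,0]},{"linear":[0,0,-1.17],"rotation":[0,0,0]}]'; python3 -c "
from h import *
snap('scene','s4.png');snap('side','d4.png')
a=cv2.imread('pics/s4.png')[100:220,235:355];b=cv2.imread('pics/d4.png')[100:220,235:355]
cv2.imwrite('pics/c4.png',cv2.resize(np.hstack([a,b]),(800,400),interpolation=cv2.INTER_CUBIC))"
```

```text
time: 4.95
tool_pos: [0.5455, 0.0936, 0.0702]
tool_rot: [3.141, -0.0, 1.571]
ft_force: [-0.0, 0.2, -0.0]
opening: 0.526
```

View pics/c4.png

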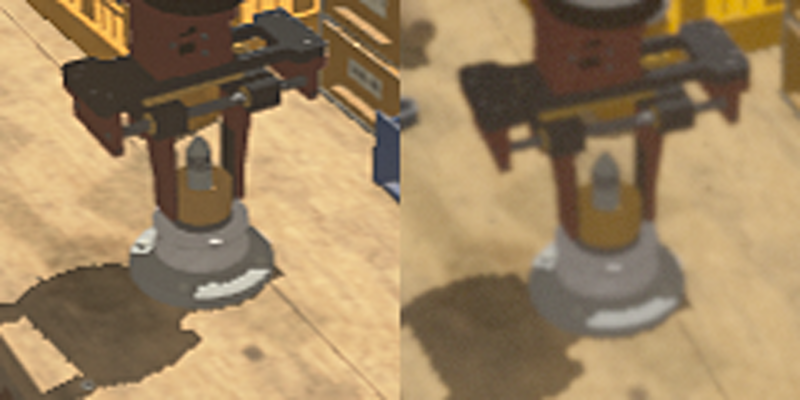

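```bash
python3 -m pendant '[{"linear":[0,0,0],"rotation":[0,0,0]},{"linear":[0,0,0],"rotation":[0,0,0]},{"linear":[0,0,0],"rotation":[0,0,0]},{"linear":[0,0,0],"rotation":[0,0,0]},{"linear":[0,0,0],"rotation":[0,0,0]},{"linear":[0,0,0],"rotation":[0,0,0]}]' 0; python3 -m pendant '[{"linear":[0,0,0.7],"rotation":[0,0,0]},{"linear":[0,0,1.7],"rotation":[0,0,0]},{"linear":[0,0,2.4],"rotation":[0,0,0]},{"linear":[-0.2,-1,2.6],"rotation":[0,0,0]},{"linear":[-0.5,-2.1,2.6],"rotation":[0,0,0]},{"linear":[-0.8,-3.2,2.6],"rotation":[0,0,0]},{"linear":[-1.2,-4.2,2.6],"rotation":[0,0,0]},{"linear":[-1.2,-4.2,2.6],"rotation":[0,0,0]}]';python3 -c "
from h import *
snap('scene','s5.png');snap('side','d5.png');snap('wrist','w5.png')
a=cv2.imread('pics/s5.png')[110:210,250:350];b=cv2.imread('pics/d5.png')[110:210,250:350]
cv2.imwrite('pics/c5.png',cv2.resize(np.hstack([a,b]),(800,400),interpolation=cv2.INTER_CUBIC))"
```

```text
time: 5.65
tool_pos: [0.5452, 0.0936, 0.0699]
tool_rot: [3.141, 0.0, 1.571]
ft_force: [1.1, 0.9, -0.0]
opening: 0.992
time: 6.45
tool_pos: [0.4959, -0.0784, 0.1741]
tool_rot: [-3.142, 0.002, 1.565]
ft_force: [0.1, 1.0, 0.1]
opening: 1.0
```

View pics/c5.png

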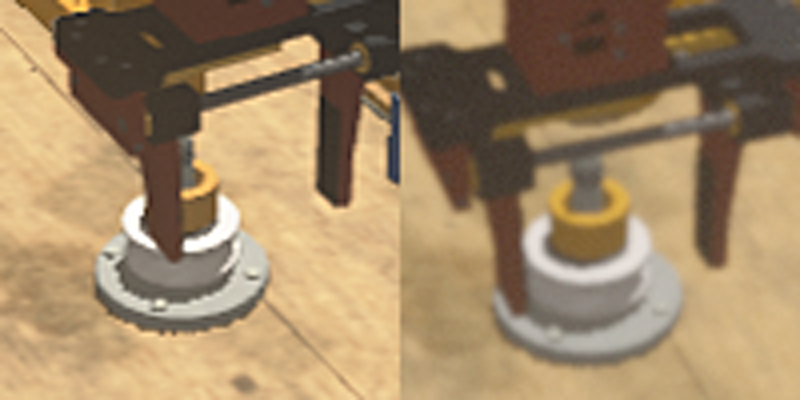

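View pics/w5.png

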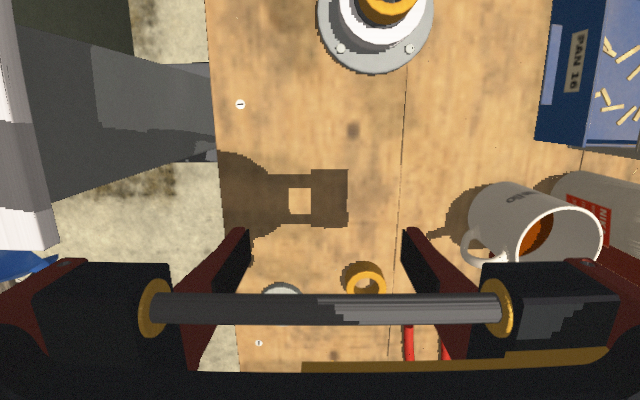

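The spacer sits flat on the bearing round the shaft in both views. I'll now go over the washer.

```bash
python3 -m pendant '[{"linear":[-0.3,-0.9,0],"rotation":[0,0,0]},{"linear":[-0.6,-1.8,-0.4],"rotation":[0,0,0]},{"linear":[-0.9,-2.7,-0.9],"rotation":[0,0,0]},{"linear":[-1.29,-3.75,-1.5],"rotation":[0,0,0]},{"linear":[-1.29,-3.75,-1.85],"rotation":[0,0,0]},{"linear":[-1.29,-3.75,-1.85],"rotation":[0,0,0]},{"linear":[-1.29,-3.75,-1.85],"rotation":[0,0,0]}]';python3 - <<'E'
from m import *
s=snap('scene','s6.png');d=snap('side','d6.png');w=snap('wrist','w6.png')
for c,a in comps(w,(220,140,380,285),(0,0,110),(180,60,255),500):
    for z in (.012,):
        P=np.array([onz(w,*p,z)[:2] for p in cv2.convexHull(c)[:,0].astype(float)],np.float32); print(cv2.boundingRect(c),a,cv2.minEnclosingCircle(P),cv2.fitEllipse(P))
a=cv2.imread('pics/s6.png')[110:210,250:350];b=cv2.imread('pics/d6.png')[110:210,250:350]
cv2.imwrite('pics/c6.png',cv2.resize(np.hstack([a,b]),(800,400),interpolation=cv2.INTER_CUBIC))
print(arm.state()['tool_pos'],arm.state()['tool_rot'])
E
```

```text
time: 7.3
tool_pos: [0.4465, -0.2229, 0.1001]
tool_rot: [3.141, -0.001, 1.573]
ft_force: [-0.4, 0.8, 0.7]
opening: 1.001
(299, 206, 33, 33) 519.5 ((0.4387548565864563, -0.236726775765419), 0.01847459003329277) ((0.4375882148742676, -0.2373206615447998), (0.021327650174498558, 0.035630326718091965), 45.675254821777344)
(220, 140, 31, 105) 2460.0 ((0.37106651067733765, -0.21306626498699188), 0.04582521319389343) ((0.371980756521225, -0.23098692297935486), (0.026343323290348053, 0.17545154690742493), 177.16122436523438)
[ 0.44695143 -0.22333544  0.10130811] [3.13949598e+00 9.03587598e-04 1.57329473e+00]
```

View pics/w6.png

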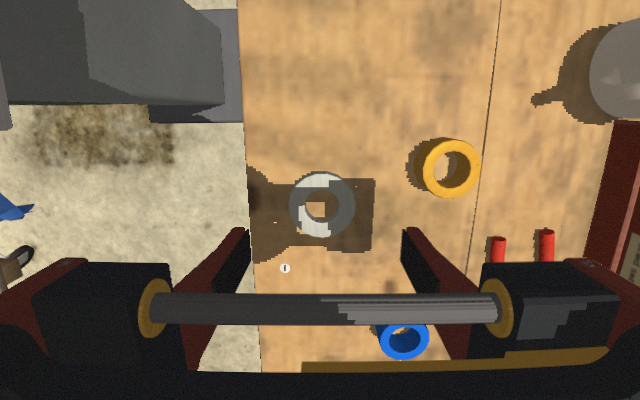

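View pics/c6.png

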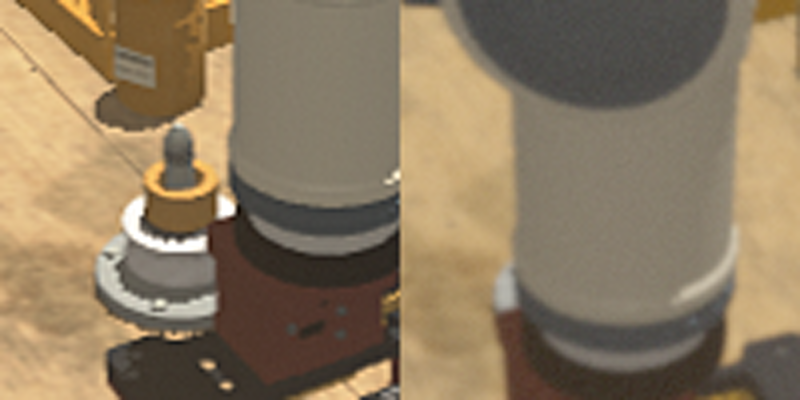

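The washer is at (322,205) in the wrist view, between the open fingers. The blue spacer at (404,340) and the look-alike at (452,168) are clear of the fingers.

Run:
```python
from h import *
w=load('w6'); print(onz(w,322,204,.012),[onz(w,u,v,.012)[:2].round(4).tolist() for u,v in [(289,204),(355.5,204),(322,171.5),(322,236)]])
```

```text
[ 0.44479876 -0.2209147   0.012     ] [[0.4179, -0.221], [0.4721, -0.2209], [0.4448, -0.194], [0.4448, -0.249]]
```

```bash
python3 -m pendant '[{"linear":[0,0,-0.9],"rotation":[0,0,0]},{"linear":[0,0,-1.6],"rotation":[0,0,0]},{"linear":[0,0,-2.0],"rotation":[0,0,0]},{"linear":[0,0,-2.08],"rotation":[0,0,0]},{"linear":[0,0,-2.08],"rotation":[0,0,0]},{"linear":[0,0,-2.08],"rotation":[0,0,0]}]' 0 && python3 -m pendant '[{"linear":[0,0,0],"rotation":[0,0,0]},{"linear":[0,0,0],"rotation":[0,0,0]},{"linear":[0,0,0],"rotation":[0,0,0]},{"linear":[0,0,0],"rotation":[0,0,0]},{"linear":[0,0,0],"rotation":[0,0,0]},{"linear":[0,0,0],"rotation":[0,0,0]},{"linear":[0,0,0],"rotation":[0,0,0]}]' 255 30
```

```text
time: 8.05
tool_pos: [0.4467, -0.2246, 0.0184]
tool_rot: [3.139, 0.001, 1.571]
ft_force: [-1.2, -0.7, 0.6]
opening: 1.0
time: 8.75
tool_pos: [0.4456, -0.2245, 0.0168]
tool_rot: [-3.142, 0.0, 1.571]
ft_force: [-0.9, 0.8, 2.3]
opening: 0.628
```

```bash
python3 -m pendant '[{"linear":[0,0,0.7],"rotation":[0,0,0]},{"linear":[0,0,1.7],"rotation":[0,0,0]},{"linear":[0,0,2.7],"rotation":[0,0,0]},{"linear":[0.2,0.6,3.5],"rotation":[0,0,0]},{"linear":[0.5,1.6,3.6],"rotation":[0,0,0]},{"linear":[0.8,2.6,3.6],"rotation":[0,0,0]},{"linear":[1.1,3.6,3.6],"rotation":[0,0,0]},{"linear":[1.4,4.5,3.6],"rotation":[0,0,0]}]' && python3 -m pendant '[{"linear":[0.3,0.9,0],"rotation":[0,0,0]},{"linear":[0.6,1.9,0],"rotation":[0,0,0]},{"linear":[0.9,2.7,0],"rotation":[0,0,0]},{"linear":[1.1,3.2,0],"rotation":[0,0,0]},{"linear":[1.1,3.4,0],"rotation":[0,0,0]},{"linear":[1.1,3.4,0],"rotation":[0,0,0]},{"linear":[1.1,3.4,0],"rotation":[0,0,0]}]' && python3 -c "
from h import *
snap('wrist','w7.png');snap('scene','s7.png');snap('side','d7.png');print(arm.state()['tool_pos'])
w=load('w7')
for z in (.152,.140):print(z,[proj(w,(.5454,.0915+d,z)).round(1).tolist() for d in (-.028,-.014,0,.014,.028)],[proj(w,(.5454+d,.0915,z)).round(1).tolist() for d in (-.028,.028)])
im=cv2.imread('pics/w7.png');cv2.imwrite('pics/c7w.png',cv2.resize(im[120:300,250:400],None,fx=3.3,fy=3.3,interpolation=cv2.INTER_CUBIC))
a=cv2.imread('pics/s7.png')[80:220,230:370];b=cv2.imread('pics/d7.png')[80:220,230:370]
cv2.imwrite('pics/c7.png',cv2.resize(np.hstack([a,b]),(800,400),interpolation=cv2.INTER_CUBIC))"
```

```text
time: 9.55
tool_pos: [0.5018, -0.0426, 0.1604]
tool_rot: [3.142, -0.0, 1.571]
ft_force: [0.6, -0.5, -0.0]
opening: 0.624
time: 10.25
tool_pos: [0.5453, 0.0908, 0.1605]
tool_rot: [-3.141, 0.001, 1.57]
ft_force: [0.2, -0.2, -1.1]
opening: 0.626
[0.54550325 0.0904532  0.16079018]
0.152 [[325.0, 291.7], [325.0, 270.5], [325.0, 248.2], [324.9, 224.8], [324.9, 200.3]] [[275.2, 248.1], [374.7, 248.1]]
0.14 [[325.0, 280.9], [325.0, 260.7], [325.0, 239.6], [325.0, 217.5], [324.9, 194.5]] [[278.3, 239.6], [371.6, 239.5]]
```

View pics/c7w.png

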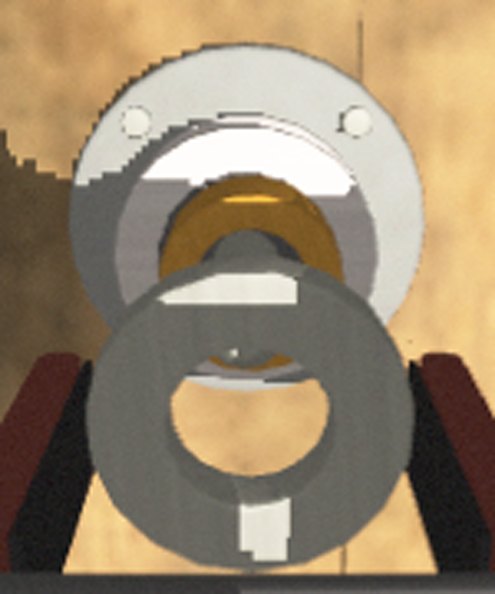

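View pics/c7.png

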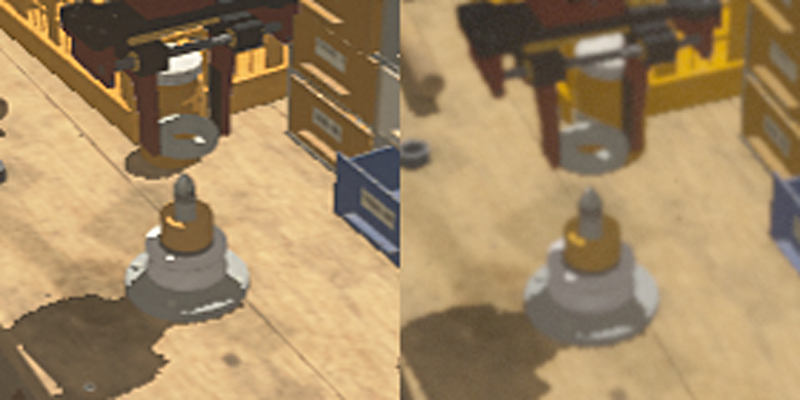

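The washer is held level; its bore in the wrist view centres at about (325,252), within about 1 mm of the shaft axis. I'll lower it to the tip.

```bash
python3 -m pendant '[{"linear":[0,0,-0.4],"rotation":[0,0,0]},{"linear":[0,0,-0.75],"rotation":[0,0,0]},{"linear":[0,0,-1.0],"rotation":[0,0,0]},{"linear":[0,0,-1.0],"rotation":[0,0,0]},{"linear":[0,0,-1.0],"rotation":[0,0,0]}]' && python3 -c "
from h import *
snap('wrist','w8.png');snap('scene','s8.png');snap('side','d8.png');print(arm.state()['ft_force'])
a=cv2.imread('pics/s8.png')[80:220,230:370];b=cv2.imread('pics/d8.png')[80:220,230:370];c=cv2.imread('pics/w8.png')[170:310,255:395]
cv2.imwrite('pics/c8.png',cv2.resize(np.hstack([a,b,c]),(798,266),interpolation=cv2.INTER_CUBIC))"
```

```text
time: 10.9
tool_pos: [0.5453, 0.0916, 0.12]
tool_rot: [-3.14, 0.0, 1.571]
ft_force: [0.5, 0.8, -0.5]
opening: 0.626
[ 0.50730461 -1.25827541 -1.02987769]
```

View pics/c8.png

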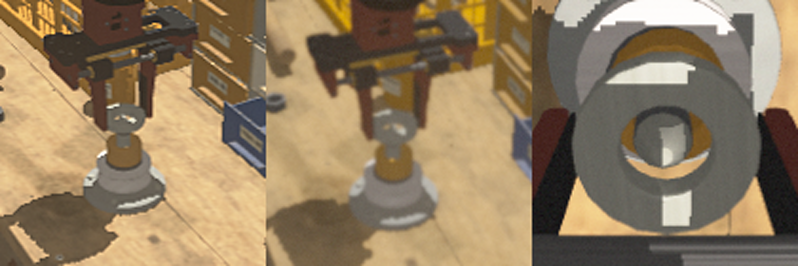

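The tip is centred in the bore, so I'll lower to about 1 mm above the spacer and release.

```bash
python3 -m pendant '[{"linear":[0,0,-0.25],"rotation":[0,0,0]},{"linear":[0,0,-0.5],"rotation":[0,0,0]},{"linear":[0,0,-0.64],"rotation":[0,0,0]},{"linear":[0,0,-0.66],"rotation":[0,0,0]},{"linear":[0,0,-0.66],"rotation":[0,0,0]},{"linear":[0,0,-0.66],"rotation":[0,0,0]}]' && python3 -m pendant '[{"linear":[0,0,0],"rotation":[0,0,0]},{"linear":[0,0,0],"rotation":[0,0,0]},{"linear":[0,0,0],"rotation":[0,0,0]},{"linear":[0,0,0],"rotation":[0,0,0]},{"linear":[0,0,0],"rotation":[0,0,0]},{"linear":[0,0,0],"rotation":[0,0,0]},{"linear":[0,0,0],"rotation":[0,0,0]}]' 0 && python3 -m pendant '[{"linear":[0,0,0.6],"rotation":[0,0,0]},{"linear":[0,0,1.5],"rotation":[0,0,0]},{"linear":[0,0,2.3],"rotation":[0,0,0]},{"linear":[0,0,2.8],"rotation":[0,0,0]},{"linear":[0,0,2.8],"rotation":[0,0,0]},{"linear":[0,0,2.8],"rotation":[0,0,0]}]' && python3 -c "
from h import *
snap('wrist','w9.png');snap('scene','s9.png');snap('side','d9.png')
a=cv2.imread('pics/s9.png')[110:210,250:350];b=cv2.imread('pics/d9.png')[110:210,250:350];c=cv2.imread('pics/w9.png')[150:250,270:370]
cv2.imwrite('pics/c9.png',cv2.resize(np.hstack([a,b,c]),(798,266),interpolation=cv2.INTER_CUBIC))"
```

```text
time: 11.65
tool_pos: [0.5457, 0.0916, 0.0943]
tool_rot: [3.142, 0.0, 1.571]
ft_force: [0.3, 1.0, -0.6]
opening: 0.622
time: 12.35
tool_pos: [0.5456, 0.0916, 0.0942]
tool_rot: [-3.142, -0.0, 1.571]
ft_force: [0.4, 0.3, 0.3]
opening: 1.003
time: 12.95
tool_pos: [0.5456, 0.0916, 0.2057]
tool_rot: [-3.142, 0.0, 1.571]
ft_force: [0.7, 0.3, -1.3]
opening: 0.998
```

View pics/c9.png

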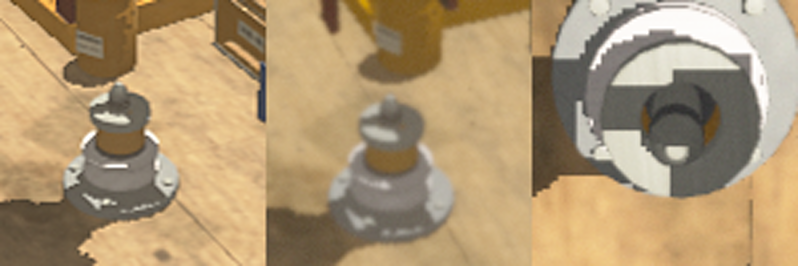

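View pics/s9.png

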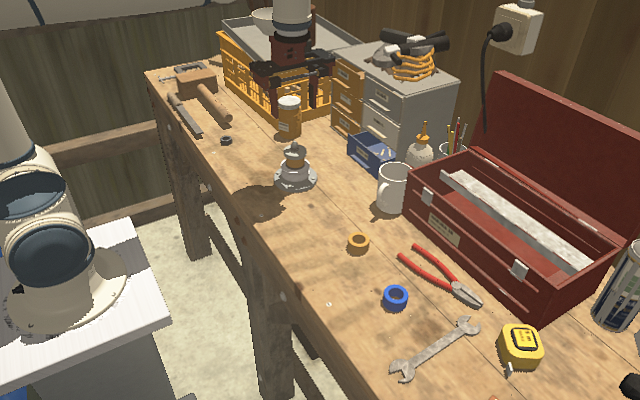

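The washer is on the spacer round the shaft at scene (295,158), and the blue spacer is unmoved at (396,297). I'll check that the washer is level in an enlarged view with the expected outlines.

Run:
```python
from h import *
out=[]
for n,(x,y) in [('s9',(260,130)),('d9',(265,135))]:
    s=load(n); im=cv2.cvtColor(s['pixels'],cv2.COLOR_RGB2BGR)[y:y+70,x:x+70]; k=6; im=cv2.resize(im,None,fx=k,fy=k,interpolation=cv2.INTER_CUBIC); raw=im.copy()[:, :400]
    for r,z in [(.028,.088),(.028,.076),(.023,.05)]:
        p=np.array([(proj(s,(.5455+r*np.cos(t),.091+r*np.sin(t),z))-[x,y]+.5)*k for t in np.linspace(0,6.3,60)]).astype(int)
        cv2.polylines(im,[p],False,(0,0,255) if z>.08 else (0,255,0),1)
    out.append(np.vstack([raw[:300],im[:300,:400]]))
cv2.imwrite('pics/c10.png',np.hstack(out))
```

```text
(no output)
```

View pics/c10.png

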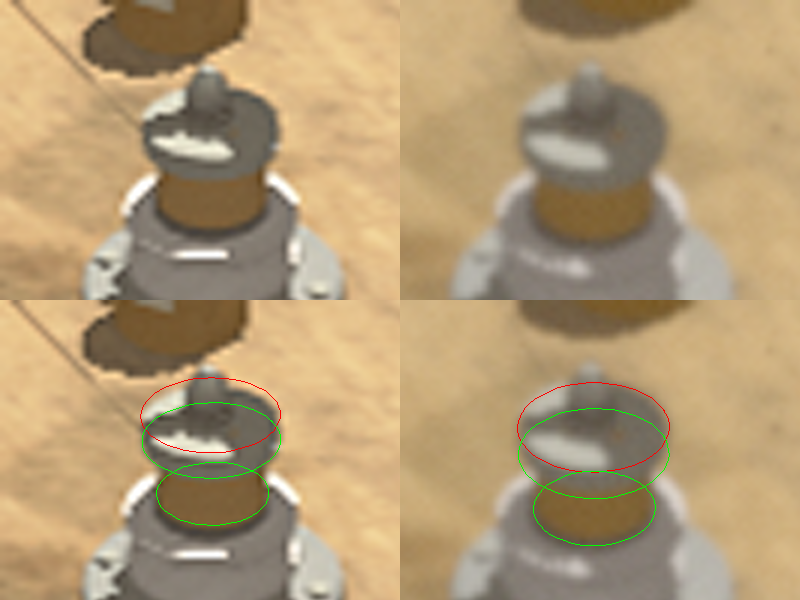

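The outlines agree to about a pixel: both rings are level, centred and stacked. I'll hand in.

```bash
python3 -c "
from rig import arm
print(arm.finish_job())"
```

```text
the job is handed in; nothing more can be done
None
```

The arbor is ready for its nut. The left-hand brass spacer sits on the bearing, the steel washer lies flat on top of it round the shaft, and I handed the job in about 13 s into the 58 s allowed.

- **Stack:** in the scene and side views, the outlines expected for level, centred, seated parts matched the picture to about a pixel.
- **Forces:** the wrist readings I took stayed within a few newtons.
- **Robot:** the gripper was open and about 110 mm above its release height at hand-in.
- **Other parts:** the blue spacer and the look-alike brass ring are at the same pixels in the scene view as at the start.
- **Disagreement:** the wrist and fixed cameras differed by up to about 3 mm in y. I corrected for this by comparing each held part with the shaft before lowering it.

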